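Shake the key tag out of the slotted box

ROBOT

A 7-joint arm with a two-finger parallel gripper is mounted at the origin on a cart in front of the work surface, level with it; the furniture and walls round the work are solid. World frame = base frame: x ahead of the robot, y to its left, z up, the work surface at z = 0. Lengths are in m, angles in rad, forces in N, time in s.
With the tool pointing down it reaches from about 0.425 to 0.875 m from the base axis. Payload 9.9 kg.
Tool frame: the origin (TCP) lies midway between the tips of the shut fingers; the grasp point (between the pads) lies 19 mm behind it; x points along the fingers, y is the direction in which the jaws open and shut, and the axes are right-handed (so a half turn about x gives the same grasp; the last joint's range is limited). The gripper opens to 85 mm and grips with 20 to 120 N. Pads are 22 mm wide; open, the fingers measure 114 mm over their backs; the gripper's body (76 mm by 85 mm) begins 54 mm behind the grasp point. The pads swing forward as they close: fully open they stand 13 mm farther back than shut.
Start: joints at [-1.194, 0.576, 0.025, 1.437, -0.015, 1.129, -0.057], TCP at [0.3, 0.605, 0.204] pointing down, gripper open.
Joint ranges: [-2.76, 2.76], [-0.34, 2.15], [-1.52, 1.57], [0.19, 2.46], [-1.09, 4.23], [0.17, 1.99], [-2.82, 2.82]. Speed limits (rad/s): [2.22, 2.22, 3.01, 3.01, 3.14, 3.14, 3.14].

INTERFACE

Orientations are given as a 3x3 rotation matrix whose columns are the frame's x, y, z axes.
In Python, from rig import status, snapshot, sign_off gives the robot as it stands. The module is installed in compiled form; this text tells all that it offers.
- The arm moves only by the tool drive_tool, never from a script. Its argument "steps" is a list of rows, each an object with "turn": the turn, a rotation vector about the tool's x, y, z in rad, a list of three; "dp": the shift along the tool's x, y, z in m, a list of three; "jaw": the closure, from 0 (fully open) to 1 (shut). In form: [{"turn": [ax, ay, az], "dp": [x, y, z], "jaw": jaw}, ...]. A call has exactly 5 rows; each row is the pose to reach, as a shift and turn from the pose commanded when the call began, along the tool's axes at that moment; what a row does not reach only later rows make up. A row lasts 1/12 s, in which the tool goes at most 41.7 mm and 7.16 degrees, less where a joint would pass 70% of its speed; a pose out of reach is approached as far as the arm can. A call with a gripper value outside its range is refused whole. The fingers move at their own pace and stop on an object; the grip force is fixed at half the most. Time passes only in rows, so rows that repeat a pose let the fingers close, or fill a call up. It gives the time, the measured TCP pose, the force and the opening at its end, in the units of the state.
- status.sense(): the state, without advancing time (a new reading comes with each control period).
- snapshot(name): name is "scene" or "top" or "wrist"; returns a dict with "image" (420x560x3 uint8, blue, green, red), "fov_y" (degrees; the focal length in pixels is half the picture's height over the tangent of half this angle, whatever the lens; pixels are square), "cx", "cy" (the principal point, pixels), "view" (4x4, takes a point from world to camera coordinates); the wrist camera has in their place "hand_eye" (4x4, takes a point from camera to tool coordinates, whose origin is the TCP and whose axes are the tool frame's). Camera axes: x right, y up, looking along -z (the intrinsics and any distortion apply to the point x, -y, -z); pixel columns grow to the right and rows downward; lengths in m; the calibration is good to about 2 mm. The wrist camera is an equidistant fisheye: a pixel r from the principal point sees the ray r / f radians off the axis. A picture is of the moment at which its call begins: read the wrist's pose just before it. There is no depth.
- sign_off(): hands the job in, once; it reports no verdict.
The state is a dict: "time": time; "joint_positions": joint angles; "joint_vel": joint speeds; "effort": joint torques, N m; "tool_pos": TCP position; "eef_rot": TCP orientation; "wrist_force": force on the tool from outside, world axes, zero at the start; "wrist_torque": the same for the moment, N m; "finger_gap": opening from 0.0 (shut) to 1.0 (fully open).
Only numpy, scipy, OpenCV 4.12 (cv2) and the standard library are available. Lean on these libraries where they do the work, as an engineer would, in place of code of your own. Each camera call takes 0.05 s, during which the arm holds its last target.

TASK

The orange key tag has got into the clear slotted box, which stands upside down on its slot. Pick the box up, hold it over the brown bowl and tip and shake it until the tag lines up with the slot and drops straight into the bowl. Then stand the empty box back on the worktop, slot side down and clear of the bowl, leaving the bowl upright about where it is and the other things undisturbed.

Things in the scene. Friction and masses are not known exactly. Their poses are not given: they have to be found in the camera images.
- box_center (a point): centre (half-way up, 36 mm above the worktop) of the loose closed box, 106 (x) x 68 (y) x 72 (z) mm, about 0.2 kg, walls 3 mm: clear plastic long sides and top, blue ends and blue slotted face. The ends look alike. Axes: x along its length, y across its 68 mm width (grip it across this from above), z up at the start. The slotted face is -z, on the worktop.
- box_slot (a point): centre of the slot, in the middle of the outside of the slotted face, 36 mm below the box's centre. The slot, the box's only opening, runs along the box: 88 mm long (x), 25 mm wide (y). The floor inside is solid round it: ledges 18.5 mm wide along both long sides and 6 mm at the ends. Axes as the box's.
- tag_center (a point): centre of the orange plastic key tag, a flat slab 52 (x) x 18 (y) x 8 (z) mm with round ends, 30 g. It starts flat on the box's floor across the slot (within 30 degrees of crosswise), bridging it, and stays so while the box is level. It slides at 10 to 15 degrees of tilt. Tipping the box cornerwise to and fro (end and side both 20 degrees down) turns it along the slot and it drops out.
- brown_bowl: loose brown stoneware bowl, 129 mm across the rim, about 110 mm inside, 57 mm high, 0.34 kg; origin at the centre of its underside. The tag belongs in it.
- blender_cup: bystander: orange and white cup, 66 mm across, 160 mm high; origin under its centre
- sport_lid: bystander: black lid with a carrying loop, 62 x 78 x 83 mm; origin under its centre
- scraper: bystander: scraper with a purple handle lying flat, 31 x 152 x 23 mm; origin under its centre
- soup_tin: bystander: low food tin with a pull-ring lid and a red and white label, 75 mm across, 58 mm high; origin under its centre
- jam_jar: bystander: jam jar with a red lid, 66 mm across, 82 mm high; origin under its centre
There are look-alikes about, which are no part of the job. Leave any green or turquoise look-alike of the part that bears box_center alone. Several things look just like the brown_bowl: the one meant starts nearest to the robot's base.

How it is judged:
On the way, in this order (a step that is already met when the one before it is completed fails the run):
1. the box is lifted off the worktop with the tag still in it (height (world z) of box_center above 0.08 m and distance between tag_center and box_center below 0.09 m), for 0.1 s.
2. the tag lies in the bowl while the box is still held up (horizontal distance between tag_center and brown_bowl below 0.055 m and height (world z) of tag_center below 0.06 m and height (world z) of box_center above 0.08 m), for 0.1 s.
At the end, for the whole second after the job is handed in: The tag lies at rest in the bowl (within 55 mm of its axis, below 60 mm height); the box stands at rest and released on the worktop, slot side down (within 0.1 rad of level), not touching the bowl; the bowl is upright and within 60 mm of where it stood (horizontal distance between tag_center and brown_bowl below 0.055 m and height (world z) of tag_center below 0.06 m and linear speed of each of key_tag, slot_box below 0.03 m/s and height (world z) of box_center between 0.03 and 0.042 m and angle between box_center's own z axis and vertical below 0.1 rad and contact force between slot_box and brown_bowl below 0.1 N and angle between brown_bowl's own z axis and vertical below 0.15 rad and distance of brown_bowl from where it was at the start of the episode below 0.06 m).
It fails at once if the tag falls beside the bowl (distance between tag_center and box_center above 0.1 m and horizontal distance between tag_center and brown_bowl above 0.085 m and height (world z) of tag_center below 0.03 m).
It fails at once if the bowl is tipped (angle between brown_bowl's own z axis and vertical above 0.5 rad).
It fails at once if a bystander is moved more than 40 mm (distance of any of blender_cup, sport_lid, scraper, soup_tin, jam_jar from where it was at the start of the episode above 0.04 m).
It also fails if it takes over 64 s, if anything falls off the work surface, if the arm or the gripper's body presses on something with over 40 N, if the wrist force passes 120 N, or if a joint passes its speed limit or range.

## Working session

There is one attempt and no reset: what is moved stays moved. The work goes in short steps, Python scripts to look and compute and a tool call to move; the robot and the scene stay as the last step left them, time stands still between calls to the robot, and variables do not carry over. Pictures are saved under pics/ and viewed, and the job is handed in when it is done.

Besides the shell and the picture viewer there is one more tool, called as name([rows], argument=value, ...), one row to a line, values as JSON. drive_tool: Moves the arm, as the interface text tells. Its arguments: {"type":"object","properties":{"steps":{"type":"array"}},"required":["steps"]}

```bash
mkdir -p pics; python3 - <<'E'
from rig import status, snapshot
import cv2,pickle
s=status.sense(); print(s)
d={}
for n in ("scene","top","wrist"):
    p=snapshot(n); d[n]=p; cv2.imwrite(f"pics/{n}0.png",p["image"])
    print(n,{k:v for k,v in p.items() if k!="image"})
pickle.dump((s,d),open("s0.pkl","wb"))
E
```

```text
{'time': 0.0, 'joint_positions': array([-1.19377572,  0.57651317,  0.0248692 ,  1.43788476, -0.01498174,
        1.12897698, -0.0564769 ]), 'joint_vel': array([-1.59869859e-03, -4.95635402e-06, -3.58833946e-04,  6.74302769e-04,
        8.72726469e-04, -8.42283290e-04, -5.06384134e-04]), 'effort': array([-9.06288751e-04, -7.65750360e+01,  2.25002177e+00, -2.85960621e+01,
        1.52512762e-02,  1.27968017e-02, -1.24173772e-05]), 'tool_pos': array([0.29996455, 0.60415565, 0.20276419]), 'eef_rot': array([[-6.07611749e-04,  4.44643126e-01,  8.95707609e-01],
       [-1.47738252e-03,  8.95706398e-01, -4.44643527e-01],
       [-9.99998724e-01, -1.59347339e-03,  1.12666251e-04]]), 'wrist_force': array([ 0.43590798, -0.58797497, -0.18930784]), 'wrist_torque': array([0.01599523, 0.01652867, 0.02642047]), 'finger_gap': 0.9990985072793205}
scene {'fov_y': 42.19672386453872, 'cx': 280.2842633372263, 'cy': 203.11224669387198, 'view': array([[ 0.92596336, -0.37760128,  0.00302022, -0.46876308],
       [ 0.20340713,  0.50550679,  0.83850368, -0.16869157],
       [-0.31814681, -0.77580936,  0.544887
[... 254 characters left out ...]
2],
       [ 9.81550750e-01, -1.01111494e-03,  1.91199119e-01,
        -5.39310976e-01],
       [-1.91194614e-01, -1.38553416e-02,  9.81454354e-01,
        -1.42632965e+00],
       [ 0.00000000e+00,  0.00000000e+00,  0.00000000e+00,
         1.00000000e+00]])}
wrist {'fov_y': 65.70646984690485, 'cx': 278.8402434871021, 'cy': 212.52425564532282, 'hand_eye': array([[-4.14482431e-04,  2.96594275e-01, -9.55003489e-01,
        -1.69548275e-01],
       [ 9.99999879e-01, -1.29706260e-04, -4.74294095e-04,
         7.11548240e-04],
       [-2.64542844e-04, -9.55003570e-01, -2.96594185e-01,
        -7.52401045e-02],
       [ 0.00000000e+00,  0.00000000e+00,  0.00000000e+00,
         1.00000000e+00]])}
```

View pics/scene0.png

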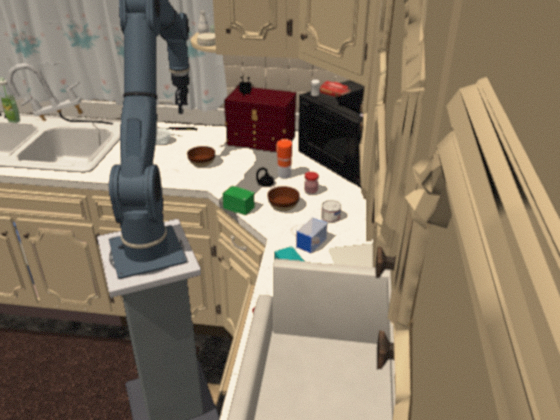

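View pics/top0.png

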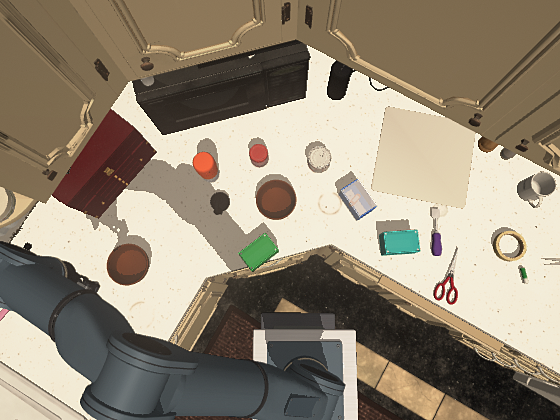

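View pics/wrist0.png

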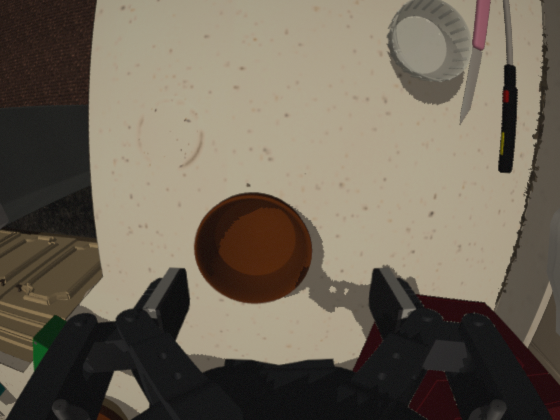

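Candidates in the top view:
- **Box:** clear/blue (357,198), green (258,252) and turquoise (401,242). I choose the clear/blue one.
- **Bowl:** (276,199) and (128,264). I'll compare their distances from the base.

```bash
cat > h.py <<'E'
import numpy as np
def ray(p,u,v):
    H=p["image"].shape[0]; f=H/2/np.tan(np.radians(p["fov_y"])/2)
    V=np.array(p["view"]);R=V[:3,:3];t=V[:3,3]
    d=R.T@np.array([(u-p["cx"])/f,-(v-p["cy"])/f,-1.]); return -R.T@t,d
def cast(p,u,v,z):
    o,d=ray(p,u,v); return o+d*(z-o[2])/d[2]
def proj(p,X):
    H=p["image"].shape[0]; f=H/2/np.tan(np.radians(p["fov_y"])/2)
    V=np.array(p["view"]);c=V[:3,:3]@np.array(X)+V[:3,3]
    return p["cx"]+f*c[0]/-c[2],p["cy"]-f*c[1]/-c[2]
def wcast(p,s,u,v,z):
    H=p["image"].shape[0]; f=H/2/np.tan(np.radians(p["fov_y"])/2)
    a=np.array([u-p["cx"],v-p["cy"]]);r=np.linalg.norm(a);th=r/f
    c=np.array([a[0]/r*np.sin(th),-a[1]/r*np.sin(th),-np.cos(th)])
    E=np.array(p["hand_eye"]);R=np.array(s["eef_rot"])
    o=R@E[:3,3]+s["tool_pos"];d=R@E[:3,:3]@c
    return o+d*(z-o[2])/d[2]
def wproj(p,s,X):
    H=p["image"].shape[0]; f=H/2/np.tan(np.radians(p["fov_y"])/2)
    E=np.array(p["hand_eye"]);R=np.array(s["eef_rot"])
    t=R.T@(np.array(X)-s["tool_pos"]); c=E[:3,:3].T@(t-E[:3,3])
    q=np.array([c[0],-c[1]]);r=np.linalg.norm(q);th=np.arctan2(r,-c[2])
    return p["cx"]+f*th*q[0]/r,p["cy"]+f*th*q[1]/r
E
python3 - <<'E'
import pickle,cv2
from h import *
s,d=pickle.load(open("s0.pkl","rb"));p=d["top"];im=p["image"]
for n,u,v,z in [("bowlA",276,199,.057),("bowlB",128,264,.057),("box",357,198,.072),("green",258,252,.072),("tin",319,157,.058),("jam",258,153,.082),("cup",204,164,.16),("lid",220,202,.04),("scraper",436,230,.01)]:
    X=cast(p,u,v,z); print(n,X.round(3),np.hypot(*X[:2]).round(3))
cv2.imwrite("pics/c0.png",cv2.resize(im[160:260,310:450],None,fx=5.5,fy=5.5,interpolation=cv2.INTER_CUBIC))
im=d["scene"]["image"]
cv2.imwrite("pics/c1.png",cv2.resize(im[170:280,220:360],None,fx=5.4,fy=5.4,interpolation=cv2.INTER_CUBIC))
E
```

```text
bowlA [0.55  0.085 0.057] 0.556
bowlB [0.346 0.541 0.057] 0.642
box [ 0.55  -0.169  0.072] 0.575
green [0.382 0.139 0.072] 0.406
tin [ 0.687 -0.053  0.058] 0.689
jam [0.694 0.141 0.082] 0.708
cup [0.636 0.298 0.16 ] 0.702
lid [0.544 0.264 0.04 ] 0.605
scraper [ 0.458 -0.428  0.01 ] 0.626
```

View pics/c0.png

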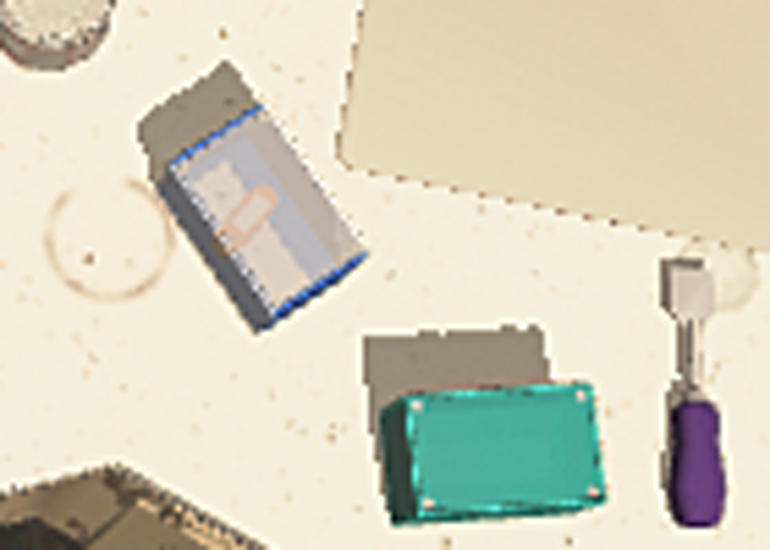

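View pics/c1.png

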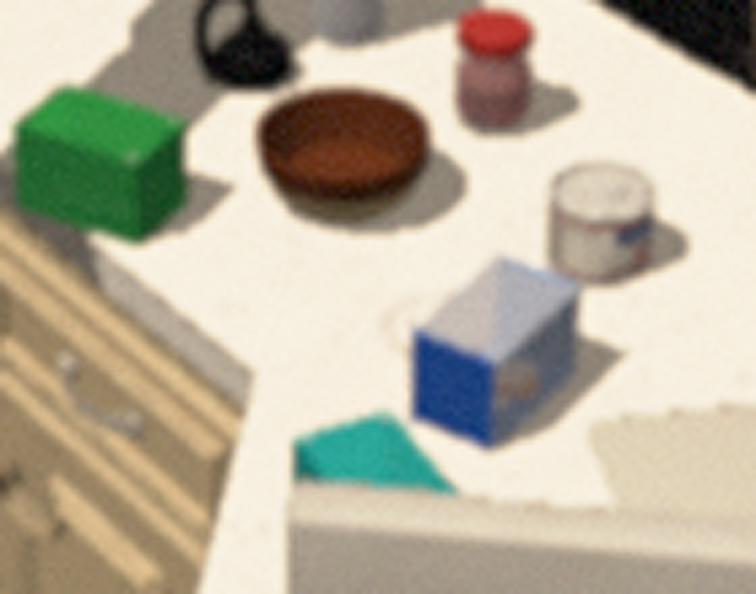

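The scene crop shows the clear box with blue ends and the tag faintly visible inside it, so the choice holds. The bowl meant is A at (0.55, 0.085), which is 0.556 m from the base against 0.642 m for B. Next I measure the box from its top corners.

```bash
python3 - <<'E'
import pickle,cv2
from h import *
s,d=pickle.load(open("s0.pkl","rb"));p=d["top"]
c=[(168,162),(260,105),(368,255),(272,320)]
X=np.array([cast(p,310+u/5.5-.4,160+v/5.5-.4,.072) for u,v in c])
print(X.round(3)); print([np.linalg.norm(X[i]-X[(i+1)%4]).round(3) for i in range(4)])
ce=X.mean(0); l=(X[2]+X[3]-X[0]-X[1])/2; w=(X[1]+X[2]-X[0]-X[3])/2
yl=np.degrees(np.arctan2(l[1],l[0]));yw=np.degrees(np.arctan2(w[1],w[0]))
print(ce.round(4),yl,yw)
R=s["eef_rot"];print("jaw yaw",np.degrees(np.arctan2(R[1,1],R[0,1])))
im=p["image"].astype(int);hsv=cv2.cvtColor(p["image"],cv2.COLOR_BGR2HSV)
m=((hsv[...,0]<15)&(hsv[...,1]>120)).astype(np.uint8);m[:170]=0;m[:,:250]=0;m[:,305:]=0;m[225:]=0
n,l,st,cc=cv2.connectedComponentsWithStats(m);i=1+np.argmax(st[1:,4]);print(st[i],cc[i])
x,y,w,h=st[i,:4]
print("bowl centre",cast(p,x+w/2-.5,y+h/2-.5,.05))
for a,b in [((x,y+h/2),(x+w,y+h/2)),((x+w/2,y),(x+w/2,y+h))]: print(np.linalg.norm(cast(p,*a,.057)-cast(p,*b,.057)))
q=d["scene"];print(proj(q,[.55,.085,.057]),proj(q,list(ce)))
E
```

```text
[[ 0.579 -0.117  0.072]
 [ 0.612 -0.17   0.072]
 [ 0.525 -0.228  0.072]
 [ 0.487 -0.173  0.072]]
[np.float64(0.063), np.float64(0.105), np.float64(0.067), np.float64(0.107)]
[ 0.5506 -0.172   0.072 ] -147.31838542427118 -57.016669910167955
jaw yaw 63.59945554990016
[262 187  29  25 563] [275.34991119 199.38543517]
bowl centre [0.55143077 0.08465746 0.05      ]
0.09161209928626492
0.08055436876799195
(np.float64(282.50024668031926), np.float64(194.3582085054517)) (np.float64(310.6601351483489), np.float64(226.92800352411))
```

```bash
cat >> h.py <<'E'
from scipy.spatial.transform import Rotation as Ro
def down(yaw_deg):
    a=np.radians(yaw_deg);y=np.array([np.cos(a),np.sin(a),0]);x=np.array([0,0,-1.]);return np.column_stack([x,y,np.cross(x,y)])
def go(s,pos,R):
    R0=np.array(s["eef_rot"]);dp=R0.T@(np.array(pos)-s["tool_pos"]);t=Ro.from_matrix(R0.T@R).as_rotvec()
    print("turn",t.round(3),"dp",dp.round(4),"rows",np.linalg.norm(t)/.125,np.linalg.norm(dp)/.0417)
E
python3 - <<'E'
from rig import status
from h import *
s=status.sense()
go(s,[.42,.34,.26],down(3.6)); go(s,[.5506,-.172,.2],down(-57))
E
```

```text
turn [1.047e+00 1.000e-03 1.000e-03] dp [-0.0568 -0.1834  0.225 ] rows 8.377262175192818 7.0931887583202435
turn [2.105e+00 1.000e-03 1.000e-03] dp [ 0.0037 -0.5839  0.5696] rows 16.838614715317743 19.561475632161503
```

drive_tool([
  {"turn":[0.12,0,0],"dp":[-0.015,-0.025,0.03],"jaw":0},
  {"turn":[0.24,0,0],"dp":[-0.03,-0.05,0.06],"jaw":0},
  {"turn":[0.36,0,0],"dp":[-0.045,-0.075,0.09],"jaw":0},
  {"turn":[0.48,0,0],"dp":[-0.055,-0.1,0.12],"jaw":0},
  {"turn":[0.6,0,0],"dp":[-0.06,-0.125,0.15],"jaw":0},
])

```text
time: 0.57
tool_pos: [0.3797, 0.4244, 0.2649]
eef_rot: [[0.001, 0.876, 0.483], [0.002, 0.483, -0.876], [-1.0, 0.002, -0.001]]
wrist_force: [1.1, 0.2, 0.2]
finger_gap: 0.999
```

```bash
python3 - <<'E'
from rig import status
from h import *
s=status.sense();print(s["tool_pos"],s["joint_positions"])
go(s,[.44,.2,.26],down(-10)); go(s,[.5506,-.172,.2],down(-57))
E
```

```text
[0.37974944 0.42442944 0.26493718] [-1.06441007  0.37262011  0.20639054  1.63422823 -0.08239949  1.14147735
 -0.33358193]
turn [ 0.679 -0.001 -0.001] dp [ 0.0047 -0.0556  0.2256] rows 5.428361551715509 5.573828641327436
turn [ 1.499e+00 -2.000e-03 -1.000e-03] dp [ 0.0642 -0.1385  0.6048] rows 11.990788377564265 14.959393855923121
```

drive_tool([
  {"turn":[0.12,0,0],"dp":[0.0,-0.01,0.04],"jaw":0},
  {"turn":[0.24,0,0],"dp":[0.0,-0.02,0.08],"jaw":0},
  {"turn":[0.36,0,0],"dp":[0.0,-0.03,0.12],"jaw":0},
  {"turn":[0.48,0,0],"dp":[0.0,-0.04,0.16],"jaw":0},
  {"turn":[0.6,0,0],"dp":[0.0,-0.05,0.2],"jaw":0},
])

```text
time: 0.98
tool_pos: [0.4328, 0.225, 0.2636]
eef_rot: [[-0.0, 0.995, -0.096], [0.0, -0.096, -0.995], [-1.0, -0.0, -0.0]]
wrist_force: [0.7, -0.1, 0.5]
finger_gap: 1.001
```

```bash
python3 - <<'E'
from rig import status
from h import *
s=status.sense();print(s["tool_pos"],s["joint_positions"])
go(s,[.5506,-.172,.2],down(-57))
E
```

```text
[0.43283765 0.22499929 0.26363558] [-0.8869686   0.25713255  0.40558628  1.82994741 -0.11457164  1.07723141
 -0.53470893]
turn [ 0.899 -0.     0.   ] dp [0.0635 0.1552 0.3839] rows 7.192277878760255 10.0469570534742
```

drive_tool([
  {"turn":[0.1,0,0],"dp":[0.0,0.014,0.038],"jaw":0},
  {"turn":[0.2,0,0],"dp":[0.0,0.028,0.076],"jaw":0},
  {"turn":[0.3,0,0],"dp":[0.0,0.042,0.114],"jaw":0},
  {"turn":[0.4,0,0],"dp":[0.0,0.056,0.152],"jaw":0},
  {"turn":[0.5,0,0],"dp":[0.0,0.07,0.19],"jaw":0},
])

```text
time: 1.4
tool_pos: [0.4855, 0.0296, 0.2638]
eef_rot: [[0.0, 0.828, -0.56], [0.0, -0.56, -0.828], [-1.0, 0.0, -0.0]]
wrist_force: [1.5, -0.1, -0.3]
finger_gap: 1.002
```

```bash
python3 - <<'E'
from rig import status,snapshot
from h import *
import cv2
s=status.sense();print(s["tool_pos"],s["joint_positions"])
go(s,[.5506,-.172,.2],down(-57))
p=snapshot("wrist");cv2.imwrite("pics/w1.png",p["image"])
import pickle;pickle.dump((s,p),open("w1.pkl","wb"))
E
```

```text
[0.48550876 0.02958842 0.26375859] [-0.60703555  0.27523826  0.59419957  1.83698486 -0.17374489  1.08076836
 -0.54277259]
turn [ 0.4 -0.   0. ] dp [0.0637 0.1668 0.1306] rows 3.201563008493993 5.305124318307335
```

View pics/w1.png

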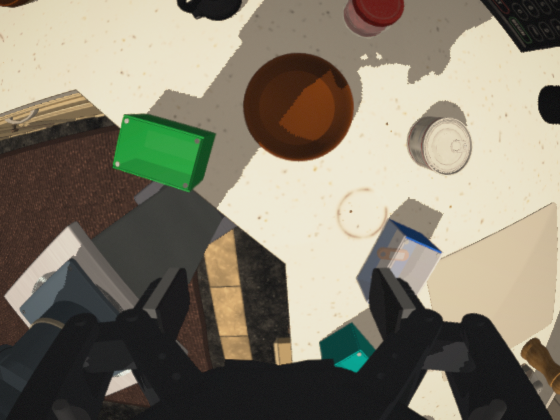

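The wrist view shows the bowl's rim centred near (299,107), and the box is partly hidden by the right finger near (400,260). I measure the bowl from here.

```bash
python3 - <<'E'
import pickle,cv2
from h import *
s,p=pickle.load(open("w1.pkl","rb"))
hsv=cv2.cvtColor(p["image"],cv2.COLOR_BGR2HSV)
m=((hsv[...,0]<16)&(hsv[...,1]>130)).astype(np.uint8);m[:,:230]=0;m[180:]=0;m[:,365:]=0;m[:40]=0
m=cv2.morphologyEx(m,cv2.MORPH_OPEN,np.ones((3,3)))
c=max(cv2.findContours(m,0,1)[0],key=cv2.contourArea);c=cv2.convexHull(c)[:,0]
X=np.array([wcast(p,s,u,v,.057)[:2] for u,v in c])
ctr=(cv2.minEnclosingCircle((X*1000).astype(np.float32)));print(ctr)
E
```

```text
((553.1981201171875, 88.05868530273438), 63.11946487426758)
```

drive_tool([
  {"turn":[0.08,0,0],"dp":[0.005,0.033,0.026],"jaw":0},
  {"turn":[0.16,0,0],"dp":[0.01,0.066,0.052],"jaw":0},
  {"turn":[0.24,0,0],"dp":[0.015,0.1,0.078],"jaw":0},
  {"turn":[0.32,0,0],"dp":[0.02,0.133,0.104],"jaw":0},
  {"turn":[0.4,0,0],"dp":[0.025,0.166,0.13],"jaw":0},
])

```text
time: 1.87
tool_pos: [0.5503, -0.1668, 0.2387]
eef_rot: [[-0.0, 0.546, -0.838], [0.0, -0.838, -0.546], [-1.0, -0.0, -0.0]]
wrist_force: [1.0, 0.5, 1.3]
finger_gap: 1.0
```

```bash
python3 - <<'E'
from rig import status,snapshot
from h import *
import cv2
s=status.sense();print(s["tool_pos"],s["joint_positions"])
go(s,[.5506,-.172,.2],down(-57))
p=snapshot("wrist");cv2.imwrite("pics/w2.png",p["image"])
import pickle;pickle.dump((s,p),open("w2.pkl","wb"))
E
```

```text
[ 0.55025526 -0.16681447  0.23867878] [-0.22850159  0.47122014  0.68961899  1.67195465 -0.32736434  1.11712781
 -0.44005298]
turn [ 0.002 -0.     0.   ] dp [0.0387 0.0045 0.0025] rows 0.0144160923091526 0.9358838886557782
```

View pics/w2.png

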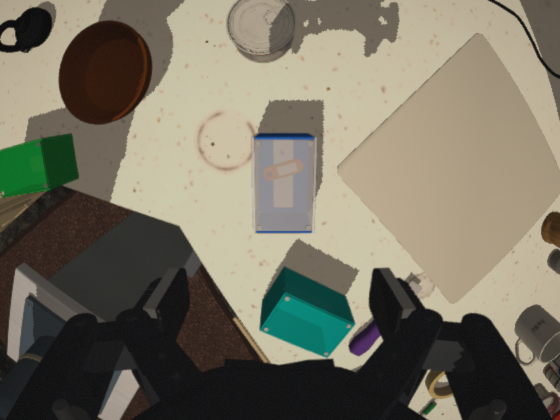

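```bash
python3 - <<'E'
import pickle,cv2
from h import *
s,p=pickle.load(open("w2.pkl","rb"))
cv2.imwrite("pics/w2c.png",cv2.resize(p["image"][115:250,225:345],None,fx=4.4,fy=4.4,interpolation=cv2.INTER_CUBIC))
for z in (.072,0):
  a=np.array([np.cos(np.radians(33)),np.sin(np.radians(33)),0]);b=np.array([-a[1],a[0],0])
  for i,j in ((1,1),(1,-1),(-1,-1),(-1,1)): print(z,i,j,np.round(wproj(p,s,np.array([.5506,-.172,z])+i*.053*a+j*.034*b),1))
E
```

```text
0.072 1 1 [250.3 140.2]
0.072 1 -1 [316.2 140.5]
0.072 -1 -1 [313.3 236.6]
0.072 -1 1 [252.2 236.6]
0 1 1 [255.3 135.8]
0 1 -1 [309.7 136. ]
0 -1 -1 [307.8 216.8]
0 -1 1 [256.4 216.7]
```

View pics/w2c.png

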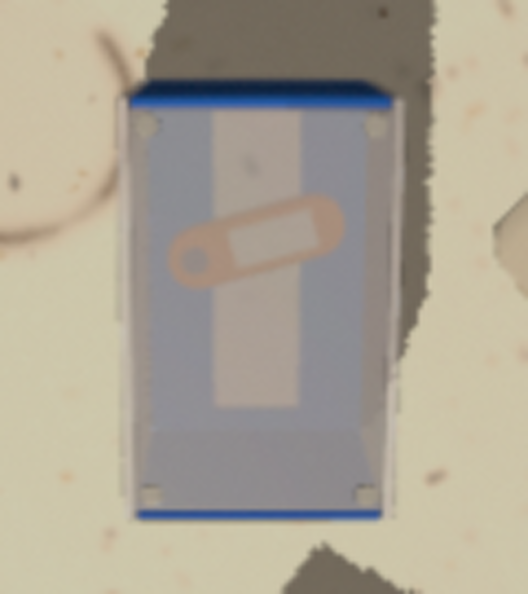

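```bash
python3 - <<'E'
import pickle
from h import *
s,p=pickle.load(open("w2.pkl","rb"))
X=np.array([wcast(p,s,225+u/4.4-.4,115+v/4.4-.4,.072) for u,v in [(120,96),(402,97),(391,519),(127,519)]])
print(X.round(4),[np.linalg.norm(X[i]-X[(i+1)%4]).round(3) for i in range(4)])
ce=X.mean(0);l=(X[0]+X[1]-X[2]-X[3])/2;print(ce,np.degrees(np.arctan2(l[1],l[0])))
t=np.array([wcast(p,s,225+u/4.4-.4,115+v/4.4-.4,.01) for u,v in [(257,241)]]);print(t)
ce[2]=.02
go(s,ce,down(-57))
E
```

```text
[[ 0.5807 -0.1139  0.072 ]
 [ 0.6167 -0.1692  0.072 ]
 [ 0.5288 -0.2267  0.072 ]
 [ 0.4925 -0.171   0.072 ]] [np.float64(0.066), np.float64(0.105), np.float64(0.066), np.float64(0.105)]
[ 0.55467835 -0.17020976  0.072     ] 33.05554346792205
[[ 0.56090646 -0.16612534  0.01      ]]
turn [ 0.002 -0.     0.   ] dp [ 0.2187  0.0053 -0.0018] rows 0.0144160923091526 5.245799984176118
```

drive_tool([
  {"turn":[0,0,0],"dp":[0.03,0.005,-0.001],"jaw":0},
  {"turn":[0,0,0],"dp":[0.06,0.005,-0.001],"jaw":0},
  {"turn":[0,0,0],"dp":[0.09,0.005,-0.001],"jaw":0},
  {"turn":[0,0,0],"dp":[0.12,0.005,-0.001],"jaw":0},
  {"turn":[0,0,0],"dp":[0.13,0.005,-0.001],"jaw":0},
])

```text
time: 2.33
tool_pos: [0.5514, -0.1675, 0.1052]
eef_rot: [[-0.006, 0.549, -0.836], [0.001, -0.836, -0.549], [-1.0, -0.004, 0.004]]
wrist_force: [-0.2, 0.5, -1.0]
finger_gap: 0.999
```

```bash
python3 - <<'E'
from rig import status,snapshot
from h import *
import cv2
s=status.sense();print(s["tool_pos"],s["wrist_force"])
go(s,[.5542,-.1704,.03],down(-57))
p=snapshot("wrist");cv2.imwrite("pics/w3.png",p["image"])
E
```

```text
[ 0.55136715 -0.16753678  0.10516802] [-0.15788497  0.50882217 -1.00863505]
turn [0.005 0.004 0.004] dp [ 0.0751  0.0043 -0.0011] rows 0.062386249986464845 1.8051763508947145
```

View pics/w3.png

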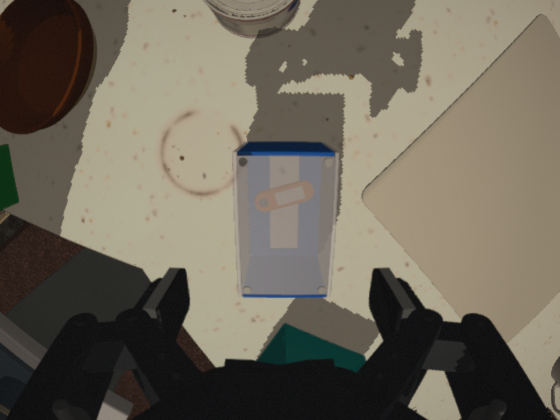

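drive_tool([
  {"turn":[0.005,0.004,0.004],"dp":[0.01,0.004,-0.001],"jaw":0},
  {"turn":[0.005,0.004,0.004],"dp":[0.03,0.004,-0.001],"jaw":0},
  {"turn":[0.005,0.004,0.004],"dp":[0.05,0.004,-0.001],"jaw":0},
  {"turn":[0.005,0.004,0.004],"dp":[0.07,0.004,-0.001],"jaw":0},
  {"turn":[0.005,0.004,0.004],"dp":[0.075,0.004,-0.001],"jaw":0},
])

```text
time: 2.8
tool_pos: [0.5566, -0.1714, 0.033]
eef_rot: [[0.005, 0.545, -0.839], [-0.001, -0.839, -0.545], [-1.0, 0.003, -0.004]]
wrist_force: [-0.4, 0.6, -0.6]
finger_gap: 0.996
```

```bash
python3 - <<'E'
from rig import status,snapshot
from h import *
s=status.sense();print(s["tool_pos"],s["wrist_force"])
go(s,[.5542,-.1704,.03],down(-57))
E
```

```text
[ 0.55660235 -0.17139329  0.03299813] [-0.43162716  0.56062579 -0.5843965 ]
turn [-0.    -0.004 -0.003] dp [ 0.003  -0.0022  0.0015] rows 0.041234482370914524 0.09516089379953233
```

drive_tool([
  {"turn":[0,-0.004,-0.003],"dp":[0.003,-0.0015,0.001],"jaw":0},
  {"turn":[0,-0.004,-0.003],"dp":[0.003,-0.0015,0.001],"jaw":0},
  {"turn":[0,-0.004,-0.003],"dp":[0.003,-0.0015,0.001],"jaw":0.15},
  {"turn":[0,-0.004,-0.003],"dp":[0.003,-0.0015,0.001],"jaw":0.3},
  {"turn":[0,-0.004,-0.003],"dp":[0.003,-0.0015,0.001],"jaw":0.6},
])

```text
time: 3.22
tool_pos: [0.5558, -0.1711, 0.033]
eef_rot: [[0.003, 0.545, -0.839], [-0.001, -0.839, -0.545], [-1.0, 0.002, -0.002]]
wrist_force: [-1.8, 1.4, 9.9]
finger_gap: 0.768
```

drive_tool([
  {"turn":[0,0,0],"dp":[0,0,0],"jaw":1},
  {"turn":[0,0,0],"dp":[0,0,0],"jaw":1},
  {"turn":[0,0,0],"dp":[0,0,0],"jaw":1},
  {"turn":[0,0,0],"dp":[0,0,0],"jaw":1},
  {"turn":[0,0,0],"dp":[0,0,0],"jaw":1},
])

```text
time: 3.63
tool_pos: [0.5558, -0.1711, 0.033]
eef_rot: [[0.003, 0.544, -0.839], [-0.001, -0.839, -0.545], [-1.0, 0.003, -0.002]]
wrist_force: [-1.8, 1.8, 9.4]
finger_gap: 0.768
```

```bash
python3 - <<'E'
from rig import status,snapshot
from h import *
import cv2
s=status.sense();print(s["tool_pos"],s["wrist_force"],s["finger_gap"])
go(s,[.5542,-.1704,.03],down(-57))
p=snapshot("wrist");cv2.imwrite("pics/w4.png",p["image"])
E
```

```text
[ 0.5558042  -0.17110608  0.03298124] [-1.78610147  1.78809229  9.40237832] 0.7677468588316262
turn [-0.    -0.002 -0.003] dp [ 0.003  -0.0015  0.001 ] rows 0.026289795322614603 0.08293264370849833
```

View pics/w4.png

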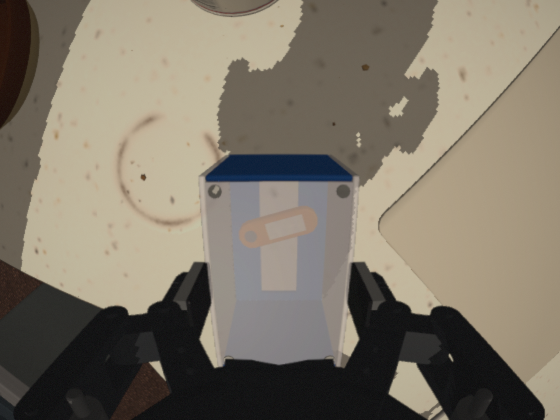

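The box is gripped, with a gap of about 65 mm and the tag still bridging the slot. I lift it straight up.

drive_tool([
  {"turn":[0,0,0],"dp":[-0.01,0,0],"jaw":1},
  {"turn":[0,0,0],"dp":[-0.03,0,0],"jaw":1},
  {"turn":[0,0,0],"dp":[-0.055,0,0],"jaw":1},
  {"turn":[0,0,0],"dp":[-0.08,0,0],"jaw":1},
  {"turn":[0,0,0],"dp":[-0.1,0,0],"jaw":1},
])

```text
time: 4.1
tool_pos: [0.5551, -0.1712, 0.1338]
eef_rot: [[0.002, 0.544, -0.839], [-0.001, -0.839, -0.544], [-1.0, 0.002, -0.001]]
wrist_force: [0.3, -0.2, -1.9]
finger_gap: 0.767
```

drive_tool([
  {"turn":[0,0,0],"dp":[-0.012,0,0],"jaw":1},
  {"turn":[0,0,0],"dp":[-0.018,0,0],"jaw":1},
  {"turn":[0,0,0],"dp":[-0.02,0,0],"jaw":1},
  {"turn":[0,0,0],"dp":[-0.02,0,0],"jaw":1},
  {"turn":[0,0,0],"dp":[-0.02,0,0],"jaw":1},
])

```text
time: 4.52
tool_pos: [0.5544, -0.1704, 0.1505]
eef_rot: [[-0.001, 0.545, -0.839], [-0.0, -0.839, -0.545], [-1.0, 0.0, 0.001]]
wrist_force: [-0.4, 0.1, -2.8]
finger_gap: 0.769
```

```bash
python3 - <<'E'
from rig import status,snapshot
from h import *
import cv2
s=status.sense();print(s["time"],s["tool_pos"],s["wrist_force"],s["wrist_torque"],s["finger_gap"])
go(s,[.553,.088,.15],down(-57))
p=snapshot("wrist");cv2.imwrite("pics/w5.png",p["image"])
E
```

```text
4.5167 [ 0.55439364 -0.17041405  0.15045276] [-0.44391951  0.12815356 -2.80021421] [0.00290533 0.01598659 0.00246052] 0.7693278244771131
turn [-0.     0.001 -0.   ] dp [ 0.0003 -0.2175 -0.1396] rows 0.005428640985163496 6.197079210371671
```

View pics/w5.png

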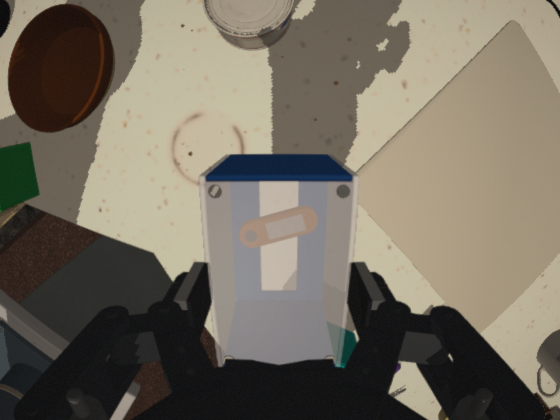

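drive_tool([
  {"turn":[0,0,0],"dp":[0,-0.007,-0.004],"jaw":1},
  {"turn":[0,0,0],"dp":[0,-0.02,-0.013],"jaw":1},
  {"turn":[0,0,0],"dp":[0,-0.04,-0.026],"jaw":1},
  {"turn":[0,0,0],"dp":[0,-0.064,-0.041],"jaw":1},
  {"turn":[0,0,0],"dp":[0,-0.088,-0.056],"jaw":1},
])

```text
time: 4.98
tool_pos: [0.5533, -0.0652, 0.1503]
eef_rot: [[-0.001, 0.544, -0.839], [-0.001, -0.839, -0.544], [-1.0, 0.0, 0.001]]
wrist_force: [-0.3, -0.4, -2.1]
finger_gap: 0.767
```

drive_tool([
  {"turn":[0,0,0],"dp":[0,-0.024,-0.015],"jaw":1},
  {"turn":[0,0,0],"dp":[0,-0.048,-0.03],"jaw":1},
  {"turn":[0,0,0],"dp":[0,-0.07,-0.045],"jaw":1},
  {"turn":[0,0,0],"dp":[0,-0.09,-0.058],"jaw":1},
  {"turn":[0,0,0],"dp":[0,-0.105,-0.067],"jaw":1},
])

```text
time: 5.4
tool_pos: [0.5522, 0.0615, 0.15]
eef_rot: [[-0.001, 0.547, -0.837], [-0.0, -0.837, -0.547], [-1.0, -0.0, 0.001]]
wrist_force: [-0.5, -0.7, -2.8]
finger_gap: 0.765
```

```bash
python3 - <<'E'
from rig import status
from h import *
s=status.sense();print(s["time"],s["tool_pos"])
go(s,[.553,.088,.15],down(-57))
E
```

```text
5.4 [0.55222377 0.06154674 0.15000873]
turn [0.002 0.001 0.   ] dp [ 0.     -0.0217 -0.0151] rows 0.020536149386017624 0.6346438640549141
```

drive_tool([
  {"turn":[0,0,0],"dp":[0,-0.009,-0.006],"jaw":1},
  {"turn":[0,0,0],"dp":[0,-0.016,-0.011],"jaw":1},
  {"turn":[0,0,0],"dp":[0,-0.021,-0.0145],"jaw":1},
  {"turn":[0,0,0],"dp":[0,-0.022,-0.015],"jaw":1},
  {"turn":[0,0,0],"dp":[0,-0.022,-0.015],"jaw":1},
])

```text
time: 5.82
tool_pos: [0.5535, 0.0841, 0.1508]
eef_rot: [[0.0, 0.544, -0.839], [-0.001, -0.839, -0.544], [-1.0, 0.001, 0.0]]
wrist_force: [-1.0, 0.5, -2.7]
finger_gap: 0.767
```

```bash
python3 - <<'E'
from rig import status,snapshot
from h import *
import cv2,pickle
s=status.sense();print(s["time"],s["tool_pos"],s["joint_positions"].round(2))
go(s,[.553,.088,.15],down(-57))
a=[];d={}
for n in ("wrist","scene","top"): d[n]=snapshot(n)
p=d["wrist"];cv2.imwrite("pics/w6.png",p["image"]);pickle.dump((s,d),open("w6.pkl","wb"))
im=d["scene"]["image"]
cv2.imwrite("pics/s6.png",cv2.resize(im[130:250,210:350],None,fx=5,fy=5))
print(wproj(p,s,[.553,.088,.057]))
E
```

```text
5.8167 [0.55352673 0.08413446 0.15078575] [-0.66  0.54  0.67  1.83 -0.42  0.91 -0.8 ]
turn [-0.001  0.    -0.001] dp [ 0.0008 -0.0035 -0.0017] rows 0.01251590474549059 0.0954341336487371
(np.float64(274.4558475739239), np.float64(204.89690902746196))
```

View pics/w6.png

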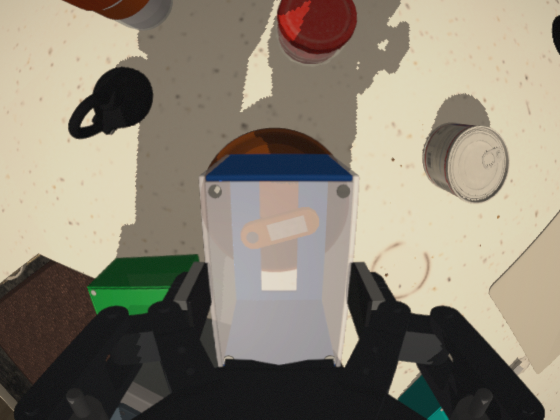

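View pics/s6.png

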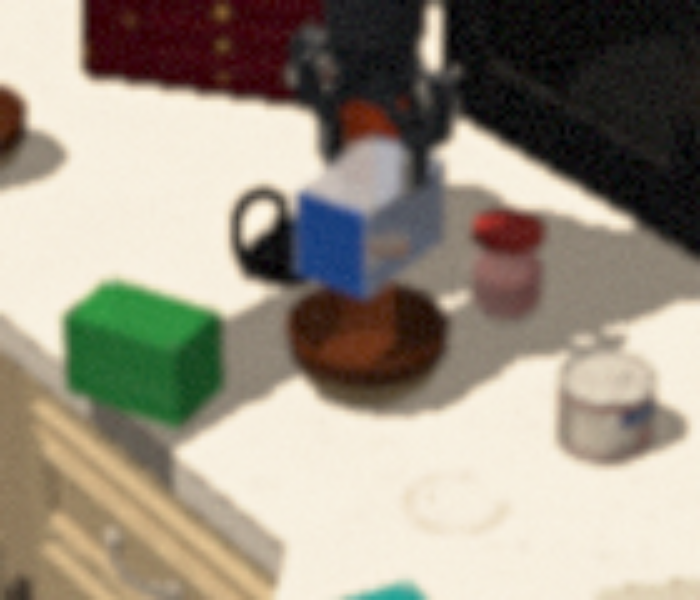

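The box is over the bowl with the tag in view; its right-hand end points slightly toward the far end. Tipping +y down and +z down should turn it along the slot.

drive_tool([
  {"turn":[0,0.085,-0.085],"dp":[0,-0.003,-0.0015],"jaw":1},
  {"turn":[0,0.17,-0.17],"dp":[0,-0.003,-0.0015],"jaw":1},
  {"turn":[0,0.255,-0.255],"dp":[0,-0.003,-0.0015],"jaw":1},
  {"turn":[0,0.35,-0.35],"dp":[0,-0.003,-0.0015],"jaw":1},
  {"turn":[0,0.35,-0.35],"dp":[0,-0.003,-0.0015],"jaw":1},
])

```text
time: 6.38
tool_pos: [0.5536, 0.0796, 0.1505]
eef_rot: [[0.108, 0.553, -0.826], [0.465, -0.762, -0.45], [-0.879, -0.335, -0.339]]
wrist_force: [-0.0, -2.0, -2.1]
finger_gap: 0.768
```

```bash
cat > look.py <<'E'
import sys,cv2,pickle
from rig import status,snapshot
from h import *
s=status.sense();print(s["time"],s["tool_pos"].round(4),s["joint_positions"].round(2),s["finger_gap"])
p=snapshot("wrist");cv2.imwrite(f"pics/{sys.argv[1]}.png",cv2.resize(p["image"][100:390,130:430],None,fx=1.8,fy=1.8))
P=[.553,.088,.15]
D=down(-57)
def tl(y,z): return D@Ro.from_rotvec([0,y,z]).as_matrix()
for n,y,z in [("level",0,0),("++",.35,.35),("+-",.35,-.35),("-+",-.35,.35),("--",-.35,-.35)]:
    print(n,end=" ");go(s,P,tl(y,z))
E
python3 look.py w7
```

```text
6.3833 [0.5536 0.0796 0.1505] [-0.13  0.5   0.35  1.97 -0.9   0.9  -0.18] 0.7680156760938838
level turn [-0.012 -0.356  0.348] dp [ 0.0043 -0.0065 -0.0031] rows 3.980917375214681 0.20140775084115883
++ turn [-0.135 -0.004  0.681] dp [ 0.0043 -0.0065 -0.0031] rows 5.551877665801955 0.20140775084115883
+- turn [-0.01  -0.008 -0.004] dp [ 0.0043 -0.0065 -0.0031] rows 0.1101134496828933 0.20140775084115883
-+ turn [-0.014 -0.704  0.7  ] dp [ 0.0043 -0.0065 -0.0031] rows 7.939948856412065 0.20140775084115883
-- turn [ 0.111 -0.694 -0.   ] dp [ 0.0043 -0.0065 -0.0031] rows 5.619584311193113 0.20140775084115883
```

View pics/w7.png

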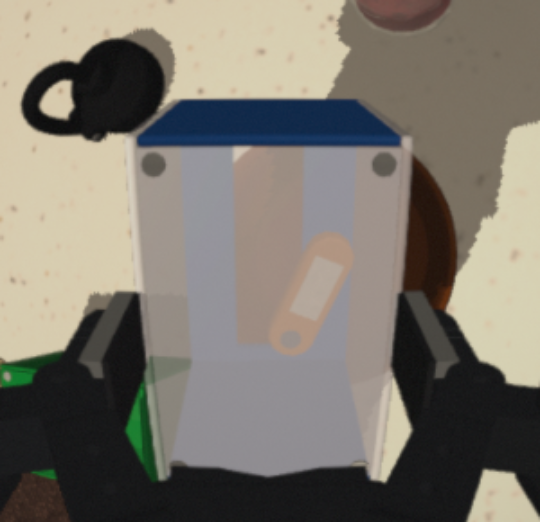

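The tag has turned to about 60° from crosswise. Next I tip to the other side, keeping the +z end down.

drive_tool([
  {"turn":[-0.024,0,0.122],"dp":[0.004,-0.006,-0.003],"jaw":1},
  {"turn":[-0.048,0,0.244],"dp":[0.004,-0.006,-0.003],"jaw":1},
  {"turn":[-0.072,0,0.366],"dp":[0.004,-0.006,-0.003],"jaw":1},
  {"turn":[-0.096,0,0.488],"dp":[0.004,-0.006,-0.003],"jaw":1},
  {"turn":[-0.12,0,0.61],"dp":[0.004,-0.006,-0.003],"jaw":1},
])

```text
time: 6.85
tool_pos: [0.5519, 0.096, 0.1495]
eef_rot: [[0.383, 0.516, -0.766], [0.037, -0.838, -0.545], [-0.923, 0.18, -0.34]]
wrist_force: [0.2, -0.5, -3.8]
finger_gap: 0.763
```

```bash
python3 look.py w8
```

```text
6.85 [0.5519 0.096  0.1495] [-0.77  0.37  0.62  2.22 -0.66  0.27 -0.6 ] 0.7629743508791255
level turn [ 0.008 -0.35  -0.184] dp [-0.0004  0.0074  0.0033] rows 3.1613231258279244 0.1947791115798299
++ turn [-0.021  0.001  0.164] dp [-0.0004  0.0074  0.0033] rows 1.3261348371381312 0.1947791115798299
+- turn [ 0.101  0.004 -0.521] dp [-0.0004  0.0074  0.0033] rows 4.24735968717194 0.1947791115798299
-+ turn [-0.086 -0.693  0.165] dp [-0.0004  0.0074  0.0033] rows 5.7387621465352465 0.1947791115798299
-- turn [ 0.038 -0.698 -0.535] dp [-0.0004  0.0074  0.0033] rows 7.039371766612749 0.1947791115798299
```

View pics/w8.png

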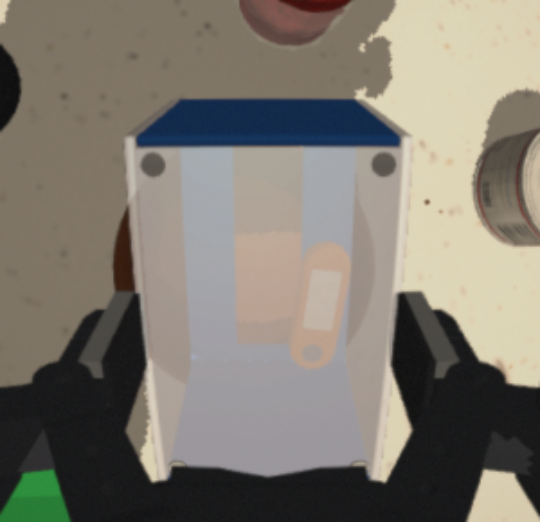

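The tag is now almost parallel to the slot on the right-hand ledge, at the +z end. I raise that end while keeping −y down so the tag crosses the slot and leaves the end ledge.

drive_tool([
  {"turn":[-0.01,-0.1,0.05],"dp":[0,0.007,0.003],"jaw":1},
  {"turn":[-0.02,-0.2,0.1],"dp":[0,0.007,0.003],"jaw":1},
  {"turn":[-0.04,-0.32,0.15],"dp":[0,0.007,0.003],"jaw":1},
  {"turn":[-0.05,-0.42,0.165],"dp":[0,0.007,0.003],"jaw":1},
  {"turn":[-0.055,-0.48,0.165],"dp":[0,0.007,0.003],"jaw":1},
])

```text
time: 7.32
tool_pos: [0.554, 0.092, 0.1479]
eef_rot: [[0.068, 0.53, -0.845], [-0.364, -0.776, -0.516], [-0.929, 0.342, 0.14]]
wrist_force: [0.5, 0.8, -3.0]
finger_gap: 0.771
```

```bash
python3 look.py w9
```

```text
7.3167 [0.554  0.092  0.1479] [-1.09  0.76  1.06  1.83 -0.34  0.9  -0.96] 0.771123732295136
level turn [-0.003  0.144 -0.351] dp [-0.0006  0.0033  0.0032] rows 3.0319682597317184 0.11061397445163185
++ turn [0.083 0.485 0.002] dp [-0.0006  0.0033  0.0032] rows 3.932576923515137 0.11061397445163185
+- turn [ 0.034  0.494 -0.7  ] dp [-0.0006  0.0033  0.0032] rows 6.855900488314254 0.11061397445163185
-+ turn [-0.039 -0.201  0.003] dp [-0.0006  0.0033  0.0032] rows 1.638969171215589 0.11061397445163185
-- turn [-0.09  -0.206 -0.693] dp [-0.0006  0.0033  0.0032] rows 5.827411276138572 0.11061397445163185
```

View pics/w9.png

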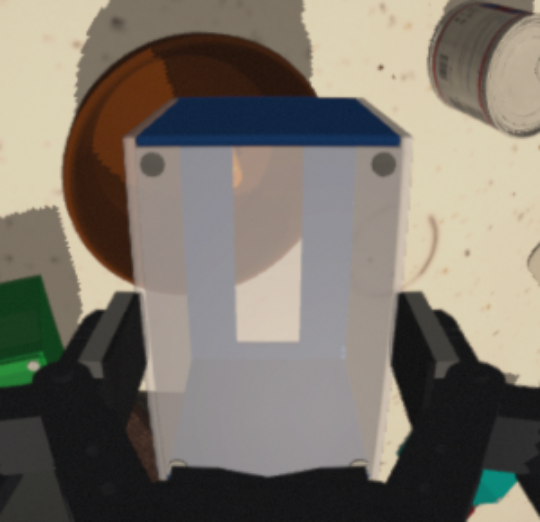

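The box is empty, and something orange shows through the slot inside the bowl near (237,170). I level the box, keep it up, and verify.

drive_tool([
  {"turn":[0,0.04,-0.11],"dp":[-0.01,0.003,0.003],"jaw":1},
  {"turn":[0,0.08,-0.22],"dp":[-0.02,0.003,0.003],"jaw":1},
  {"turn":[0,0.12,-0.3],"dp":[-0.03,0.003,0.003],"jaw":1},
  {"turn":[-0.003,0.144,-0.35],"dp":[-0.03,0.003,0.003],"jaw":1},
  {"turn":[-0.003,0.144,-0.35],"dp":[-0.03,0.003,0.003],"jaw":1},
])

```text
time: 7.78
tool_pos: [0.5509, 0.0899, 0.1799]
eef_rot: [[0.009, 0.533, -0.846], [0.01, -0.846, -0.533], [-1.0, -0.004, -0.013]]
wrist_force: [0.3, -1.6, -1.8]
finger_gap: 0.767
```

```bash
python3 look.py w10; python3 - <<'E'
from rig import snapshot,status
from h import *
import cv2
s=status.sense();go(s,[.5542,-.1704,.18],down(-57))
im=snapshot("scene")["image"];cv2.imwrite("pics/s10.png",cv2.resize(im[130:250,210:350],None,fx=5,fy=5))
E
```

```text
7.7833 [0.5509 0.0899 0.1799] [-0.78  0.56  0.87  1.81 -0.51  1.   -0.71] 0.7666759507491391
level turn [-0.013 -0.013  0.004] dp [ 0.0299  0.0028 -0.0004] rows 0.15162006920855994 0.721128786514151
++ turn [-0.016  0.34   0.351] dp [ 0.0299  0.0028 -0.0004] rows 3.9133305672835133 0.721128786514151
+- turn [-0.012  0.335 -0.348] dp [ 0.0299  0.0028 -0.0004] rows 3.8670755646476036 0.721128786514151
-+ turn [-0.015 -0.36   0.356] dp [ 0.0299  0.0028 -0.0004] rows 4.055998949754767 0.721128786514151
-- turn [-0.01  -0.365 -0.344] dp [ 0.0299  0.0028 -0.0004] rows 4.0113560325357565 0.721128786514151
turn [-0.011 -0.01   0.003] dp [-0.0031  0.2234  0.1369] rows 0.12152129576687405 6.282945321829837
```

View pics/w10.png

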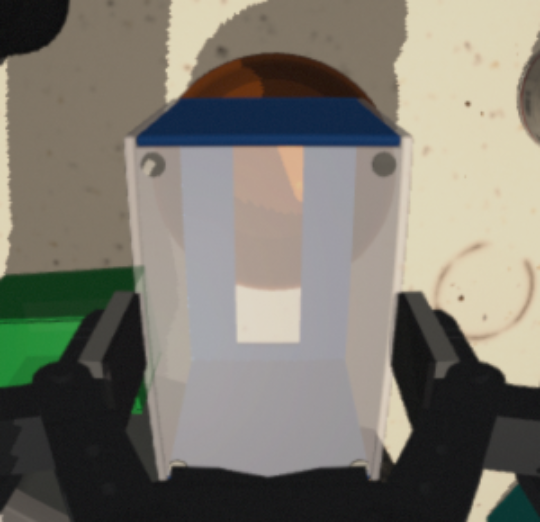

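View pics/s10.png

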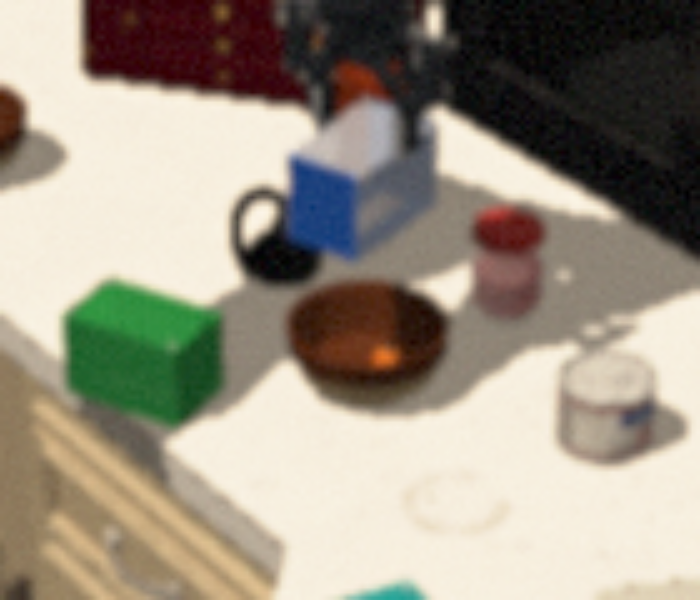

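The scene crop shows the tag in the bowl at (385,355). I carry the box back to its original spot.

drive_tool([
  {"turn":[-0.01,-0.01,0.003],"dp":[0,0.015,0.009],"jaw":1},
  {"turn":[-0.01,-0.01,0.003],"dp":[0,0.04,0.024],"jaw":1},
  {"turn":[-0.01,-0.01,0.003],"dp":[0,0.07,0.043],"jaw":1},
  {"turn":[-0.01,-0.01,0.003],"dp":[-0.001,0.1,0.061],"jaw":1},
  {"turn":[-0.01,-0.01,0.003],"dp":[-0.002,0.13,0.08],"jaw":1},
])

```text
time: 8.3
tool_pos: [0.5526, -0.0578, 0.1776]
eef_rot: [[-0.004, 0.551, -0.835], [-0.003, -0.835, -0.551], [-1.0, 0.001, 0.005]]
wrist_force: [1.0, 0.0, -1.6]
finger_gap: 0.766
```

drive_tool([
  {"turn":[0,0,0],"dp":[0,0.03,0.018],"jaw":1},
  {"turn":[0,0,0],"dp":[0,0.06,0.037],"jaw":1},
  {"turn":[0,0,0],"dp":[0,0.08,0.049],"jaw":1},
  {"turn":[0,0,0],"dp":[0,0.092,0.056],"jaw":1},
  {"turn":[0,0,0],"dp":[0,0.093,0.057],"jaw":1},
])

```text
time: 8.72
tool_pos: [0.5557, -0.1698, 0.1782]
eef_rot: [[-0.004, 0.546, -0.838], [-0.005, -0.838, -0.546], [-1.0, 0.002, 0.006]]
wrist_force: [-0.4, 0.0, -1.8]
finger_gap: 0.767
```

```bash
python3 - <<'E'
from rig import status
from h import *
s=status.sense();print(s["time"],s["tool_pos"],s["wrist_force"])
go(s,[.5542,-.1704,.034],down(-57))
E
```

```text
8.7167 [ 0.5557149  -0.16983922  0.17817592] [-0.4218059   0.03697434 -1.8048609 ]
turn [ 0.002  0.006 -0.002] dp [ 0.1442 -0.0007  0.0007] rows 0.05201401769001422 3.4576731105636425
```

drive_tool([
  {"turn":[0,0.006,0],"dp":[0.025,0,0],"jaw":1},
  {"turn":[0,0.006,0],"dp":[0.06,0,0],"jaw":1},
  {"turn":[0,0.006,0],"dp":[0.09,0,0],"jaw":1},
  {"turn":[0,0.006,0],"dp":[0.115,0,0],"jaw":1},
  {"turn":[0,0.006,0],"dp":[0.127,0,0],"jaw":1},
])

```text
time: 9.13
tool_pos: [0.5543, -0.1644, 0.0479]
eef_rot: [[-0.003, 0.55, -0.835], [0.003, -0.835, -0.55], [-1.0, -0.004, 0.001]]
wrist_force: [-0.2, -0.1, -1.4]
finger_gap: 0.769
```

drive_tool([
  {"turn":[0,0,0],"dp":[0.003,0,0],"jaw":1},
  {"turn":[0,0,0],"dp":[0.006,0,0],"jaw":1},
  {"turn":[0,0,0],"dp":[0.009,0,0],"jaw":1},
  {"turn":[0,0,0],"dp":[0.012,0,0],"jaw":1},
  {"turn":[0,0,0],"dp":[0.013,0,0],"jaw":1},
])

```text
time: 9.55
tool_pos: [0.5563, -0.1678, 0.0395]
eef_rot: [[0.004, 0.548, -0.837], [0.001, -0.837, -0.548], [-1.0, 0.001, -0.004]]
wrist_force: [-0.7, -0.0, -2.5]
finger_gap: 0.765
```

```bash
python3 - <<'E'
from rig import status
from h import *
s=status.sense();print(s["time"],s["tool_pos"],s["wrist_force"],s["wrist_torque"])
go(s,[.5542,-.1704,.033],down(-57))
E
```

```text
9.55 [ 0.55627525 -0.16784868  0.03947356] [-0.69855275 -0.04444049 -2.52746762] [ 0.01810074 -0.02049934  0.03950137]
turn [ 0.004 -0.004 -0.001] dp [0.0065 0.001  0.0032] rows 0.04460981342872545 0.17412583431120437
```

drive_tool([
  {"turn":[0,-0.004,0],"dp":[0.0015,0,0],"jaw":1},
  {"turn":[0,-0.004,0],"dp":[0.003,0,0],"jaw":1},
  {"turn":[0,-0.004,0],"dp":[0.0045,0,0],"jaw":1},
  {"turn":[0,-0.004,0],"dp":[0.0055,0,0],"jaw":1},
  {"turn":[0,-0.004,0],"dp":[0.0055,0,0],"jaw":1},
])

```text
time: 9.97
tool_pos: [0.5557, -0.1679, 0.0333]
eef_rot: [[-0.001, 0.547, -0.837], [-0.001, -0.837, -0.547], [-1.0, 0.0, 0.001]]
wrist_force: [-0.3, -0.1, -2.1]
finger_gap: 0.769
```

```bash
python3 look.py w11|head -2;  python3 - <<'E'
from rig import status
s=status.sense();print(s["tool_pos"],s["wrist_force"],s["wrist_torque"])
E
```

```text
9.9667 [ 0.5557 -0.1679  0.0333] [-0.18  0.74  0.66  1.89 -0.66  0.74 -0.14] 0.7687996481654789
level turn [ 0.003  0.001 -0.   ] dp [-0.1168 -0.2156 -0.1377] rows 0.02626004005696878 6.744909574411668
[ 0.55568989 -0.16789157  0.0333438 ] [ 0.05911354 -0.14648603 -2.48444246] [-0.04363644  0.02445611 -0.01674531]
```

View pics/w11.png

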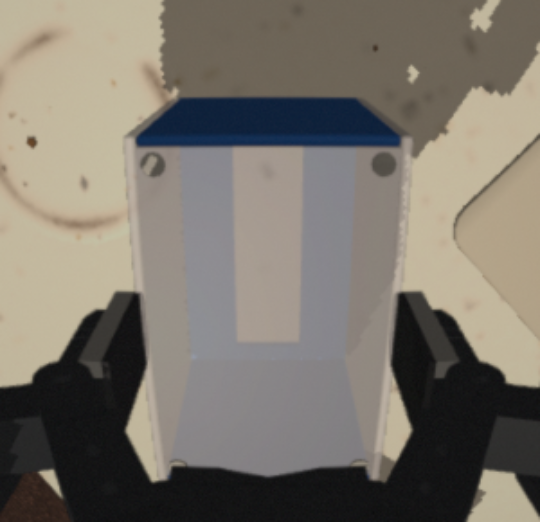

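drive_tool([
  {"turn":[0,0,0],"dp":[0.0005,0,0],"jaw":1},
  {"turn":[0,0,0],"dp":[0.001,0,0],"jaw":1},
  {"turn":[0,0,0],"dp":[0.0015,0,0],"jaw":1},
  {"turn":[0,0,0],"dp":[0.0015,0,0],"jaw":1},
  {"turn":[0,0,0],"dp":[0.0015,0,0],"jaw":1},
])

```text
time: 10.43
tool_pos: [0.5557, -0.1679, 0.0331]
eef_rot: [[0.0, 0.547, -0.837], [0.0, -0.837, -0.547], [-1.0, 0.0, -0.0]]
wrist_force: [-5.4, 2.8, 13.2]
finger_gap: 0.765
```

Contact: the force rose to +13 N. I release now.

drive_tool([
  {"turn":[0,0,0],"dp":[-0.0008,0,0],"jaw":0.2},
  {"turn":[0,0,0],"dp":[-0.0008,0,0],"jaw":0},
  {"turn":[0,0,0],"dp":[-0.0008,0,0],"jaw":0},
  {"turn":[0,0,0],"dp":[-0.0008,0,0],"jaw":0},
  {"turn":[0,0,0],"dp":[-0.0008,0,0],"jaw":0},
])

```text
time: 10.85
tool_pos: [0.5557, -0.1679, 0.0325]
eef_rot: [[-0.001, 0.547, -0.837], [-0.001, -0.837, -0.547], [-1.0, 0.0, 0.001]]
wrist_force: [0.8, -0.1, -0.6]
finger_gap: 1.0
```

drive_tool([
  {"turn":[0,0,0],"dp":[-0.005,0,0],"jaw":0},
  {"turn":[0,0,0],"dp":[-0.02,0,0],"jaw":0},
  {"turn":[0,0,0],"dp":[-0.05,0,0],"jaw":0},
  {"turn":[0,0,0],"dp":[-0.08,0,0],"jaw":0},
  {"turn":[0,0,0],"dp":[-0.11,0,0],"jaw":0},
])

```text
time: 11.27
tool_pos: [0.5553, -0.168, 0.144]
eef_rot: [[-0.002, 0.547, -0.837], [-0.001, -0.837, -0.547], [-1.0, -0.0, 0.002]]
wrist_force: [0.9, 0.1, -0.5]
finger_gap: 1.003
```

drive_tool([
  {"turn":[0,0,0],"dp":[-0.03,0,0],"jaw":0},
  {"turn":[0,0,0],"dp":[-0.06,0,0],"jaw":0},
  {"turn":[0,0,0],"dp":[-0.08,0,0],"jaw":0},
  {"turn":[0,0,0],"dp":[-0.09,0,0],"jaw":0},
  {"turn":[0,0,0],"dp":[-0.09,0,0],"jaw":0},
])

```text
time: 11.68
tool_pos: [0.5567, -0.1683, 0.2347]
eef_rot: [[0.003, 0.547, -0.837], [-0.001, -0.837, -0.547], [-1.0, 0.003, -0.002]]
wrist_force: [-1.1, 0.2, -0.1]
finger_gap: 1.001
```

```bash
python3 - <<'E'
from rig import snapshot,status
from h import *
import cv2,pickle
s=status.sense();print(s["time"],s["tool_pos"],s["finger_gap"])
d={n:snapshot(n) for n in("wrist","top","scene")};pickle.dump((s,d),open("e.pkl","wb"))
cv2.imwrite("pics/we.png",d["wrist"]["image"])
im=d["scene"]["image"];cv2.imwrite("pics/se.png",cv2.resize(im[130:280,210:370],None,fx=4,fy=4,interpolation=cv2.INTER_CUBIC))
p=d["wrist"]
for z in (.072,): print([np.round(wproj(p,s,[x,y,.072]),1) for x,y in ((.5807,-.1139),(.6167,-.1692),(.5288,-.2267),(.4925,-.171))])
E
```

```text
11.6833 [ 0.55665384 -0.16831572  0.23474081] 1.0006763452110854
[array([246.6, 141.4]), array([311.3, 141.5]), array([308.9, 237.9]), array([248.5, 237.9])]
```

View pics/we.png

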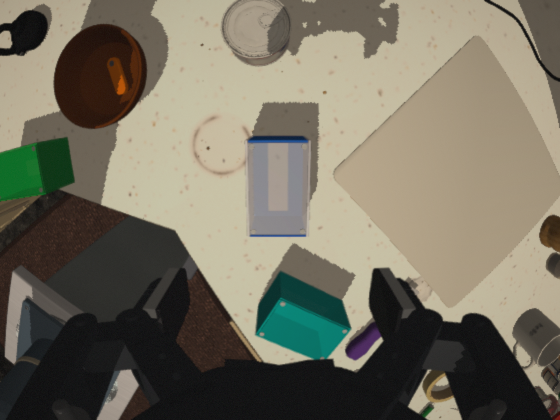

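View pics/se.png

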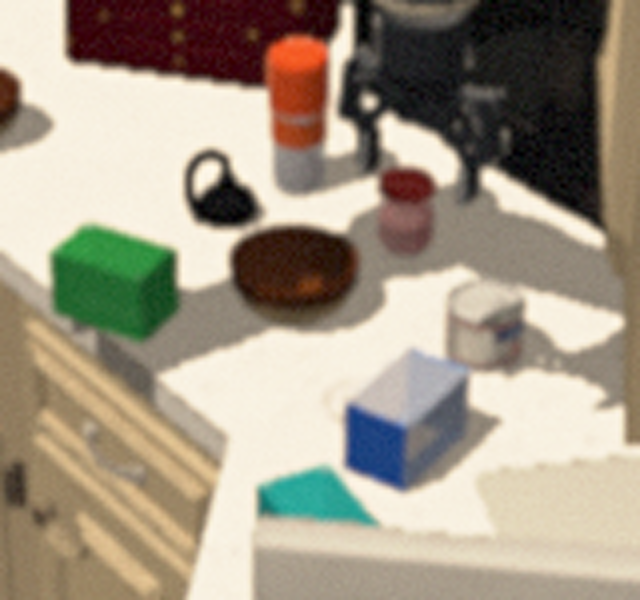

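```bash
python3 - <<'E'
import pickle
from h import *
s,d=pickle.load(open("e.pkl","rb"));p=d["wrist"]
for z in (.012,.03): print(np.hypot(*(wcast(p,s,119,75,z)-[.553,.088,z])[:2]))
X=np.array([wcast(p,s,u,v,.057) for u,v in((54,76),(146,76),(100,24),(100,128))]);print(X.mean(0))
from rig import sign_off
print(sign_off())
E
```

```text
0.01300136115571234
0.022098768241269287
[0.55583136 0.08232373 0.057     ]
the job is handed in; nothing more can be done
None
```

The orange tag is in the brown bowl, and the empty box is back at its starting spot, slot side down and released. I handed the job in at about 12 s; it gave no verdict.

**What I did:** I gripped the clear box across its width and lifted it level with the tag still bridging the slot. Over the bowl nearest the base I tipped it cornerwise: +z end and +y side down, then −y side down, then the +z end raised. The tag turned along the slot and fell through. I levelled the box, carried it back, lowered it until I felt contact (13 N) and let go.

**Last checks:**
- **Tag:** it lies 13–22 mm from the bowl's axis, depending on the height assumed for it. The limit is 55 mm.
- **Bowl:** it looks upright. Its rim centre measured (0.556, 0.082) at the end against (0.553, 0.088) before. That is about 6 mm apart, against a limit of 60 mm.
- **Box:** its edges are within about 4 pixels of where they started (the far edge is the furthest out). It looks level and stands about 25 cm from the bowl.
- **Other things:** the cup, lid, tin and jar appear in place in the last scene view. The scraper was mostly hidden in that view, but the wrist view shows it where it was.

No check failed.

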